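Function check of telescoping snake hook

ROBOT

A 6-joint arm with a two-finger parallel gripper is mounted at the origin on the work surface. World frame = base frame: x ahead of the robot, y to its left, z up, the work surface at z = 0. Lengths are in m, angles in rad, forces in N, time in s.
With the tool pointing down it reaches from about 0.425 to 1.125 m from the base axis. Payload 14.9 kg.
Tool frame: the origin (TCP) lies midway between the tips of the shut fingers; the grasp point (between the pads) lies 19 mm behind it; z points along the fingers, y is the line along which they close (so a half turn about z gives the same grasp; the last joint's range is limited). The gripper opens to 91 mm and grips with 3 to 60 N. Pads are 32 mm wide; open, the fingers measure 118 mm over their backs; the gripper's body (76 mm by 178 mm) begins 60 mm behind the grasp point.
Start: joints at [1.221, 0.379, 1.734, -0, 1.028, -0.033], TCP at [0.218, 0.665, 0.214] pointing down, gripper open.
Joint ranges: [-2.77, 2.77], [-0.74, 2.19], [0, 2.66], [-1.06, 4.2], [0.31, 2.87], [-3.08, 3.08]. Speed limits (rad/s): [1.89, 1.89, 2.39, 3.14, 3.14, 3.14].

INTERFACE

Orientations are given as a 3x3 rotation matrix whose columns are the frame's x, y, z axes.
In Python, from station import env gives the robot as it stands.
- The arm moves only by the tool drive_tool, never from a script. Its argument "commands" is a list of rows, each an object of numbers: "wx", "wy", "wz": the turn, a rotation vector about the tool's x, y, z in degrees; "tx", "ty", "tz": the shift along the tool's x, y, z in m; "claw": the finger opening in m, from 0 to 0.0912. A call has 1 to 5 rows; each row shifts and turns the commanded pose from where the row before left it, along the tool's axes as they then stand; what a row does not reach is not made up. A row lasts 1/10 s, in which the tool goes at most 50 mm and 8.59 degrees, less where a joint would pass 70% of its speed; a pose out of reach is approached as far as the arm can. A call with a gripper value outside its range is refused whole. The fingers move at their own pace and stop on an object; "grip_force" is the grip in N (left out, the last holds). Time passes only in rows, so rows that do not move let the fingers close. It gives the time, the measured TCP pose, the force, the opening and the grip force at its end, in the units of the state.
- env.state(): the state, without advancing time (a new reading comes with each control period).
- env.read_camera(name): name is "scene" or "top"; returns the picture (480x640x3 uint8, red, green, blue); there is no depth.
- env.get_calibration(name): a dict with "fovy" (degrees; the focal length in pixels is half the picture's height over the tangent of half this angle, whatever the lens; pixels are square), "cx", "cy" (the principal point, pixels), "dist" ([k1, k2, p1, p2, k3] as OpenCV has them; the pictures are not rectified), "view" (4x4, takes a point from world to camera coordinates). Camera axes: x right, y down, z forward; pixel columns grow to the right and rows downward; lengths in m; the calibration is good to about 2 mm. A picture is of the moment at which its call begins. get_calibration takes no time and is no camera call.
- env.close_job(): hands the job in; it is judged then, once.
The state is a dict: "clock": time; "q": joint angles; "qd": joint speeds; "joint_torque": joint torques, N m; "tool_pos": TCP position; "ee_rot": TCP orientation; "force": force on the tool from outside, world axes, zero at the start; "wrist_torque": the same for the moment, N m; "width": finger opening in m; "grip_force": force on a finger pad.
Only numpy, scipy, OpenCV 4.12 (cv2) and the standard library are available. Lean on these libraries where they do the work, as an engineer would, in place of code of your own. Each camera call takes 0.05 s, during which the arm holds its last target. There are 200 camera calls.

TASK

Check the telescoping snake hook clamped in the counter stand: first squeeze the orange trigger all the way against its grip and let it spring right back, so the red brake shoe on the tube lifts and drops back. Then pinch the green collar across its yellow button so the button is pressed in, pull the collar straight out past the first stop to the second stop (fully extended), and finish still holding it there with the button pressed in. Leave the jar, hide, dish and tile where they are.

Things in the scene. Friction and masses are not known exactly. Their poses are not given: they have to be found in the camera images.
- snakehook: Telescoping snake hook on its side in a stand fixed to the counter; the telescope pulls out towards its +y. Origin on the counter under the level shaft, whose axis is along y at z = 80 mm. Outer tube 27 mm thick, y -150 to +10 mm. Fixed black pistol grip, 26 mm wide and high, axis at y = -130, z = 80 mm, runs to -x (towards the robot) as far as x = -130 mm. Nothing is higher than 107 mm.
- trigger (a joint): Orange trigger bar, 10 x 16 x 80 mm, at the grip's +y side, hinged about the vertical at x -22, y -107, z 80 mm of snakehook. 0 = rest, splayed from the grip; 0.3 rad = fully squeezed, parallel to it. At x = -75 mm grip plus trigger measure 58 mm across y at rest, 41 mm squeezed (y -143 to -102). It springs back; full squeeze takes about 6 N and lifts the small red brake shoe on the tube by 7.5 mm.
- trigger_pad (a point): The place to press the trigger: middle of its outer face, 53 mm from the hinge; moves with the trigger.
- slide (a joint): How far the telescope is out (m): 0 home, 0.060 first stop, 0.120 second stop, also the hard end of travel. It locks at each stop (1.5 mm play) unless the button is in by 5 mm or more; with the button held in, the first stop is passed without catching. A spring draws it home with 3 to 5 N when unlocked; about 1 N friction.
- collar: Green collar at the end of the telescope, 30 (x) x 60 (y) x 30 (z) mm; origin at its centre, axes as snakehook. At home its centre is at x 0, y 42, z 80 mm of snakehook. A steel hook wire, 8 mm thick, runs on from its far end, reaching 110 mm past its centre and curling 48 mm to the +x side.
- button (a joint): Yellow telescope button, 20 (y) x 18 (z) mm, in the middle of the collar's -x side (facing the robot). 0 = out, 7 mm proud; 0.006 m = fully in, 1 mm proud, taking about 6 N. Collar with button is 37 mm across x, 31 mm with the button in. It springs out when let go.
- button_face (a point): Centre of the button's outer face.
- jar: Closed amber glass jar, 64 mm across, 85 mm high, origin at the middle of its underside. Bystander.
- hide: Brown round domed plastic hide, 100 mm across, 57 mm high, origin under its middle. Bystander.
- dish: Terracotta feeding dish, 100 mm across, 28 mm high, origin under its middle. Bystander.
- tile: Dark slate basking tile, 150 x 150 x 12 mm, lying flat, origin under its middle. Bystander.

How it is judged:
On the way, in this order (a step that is already met when the one before it is completed fails the run):
1. the trigger is fully squeezed (0.26 rad or more) while the telescope is home (value of joint trigger above 0.26 rad and value of joint slide below 0.01 m), for 0.2 s.
2. the trigger has sprung back (under 0.04 rad), the telescope still home (value of joint trigger below 0.04 rad and value of joint slide below 0.01 m), for 0.2 s.
3. the telescope is at the second stop, the button held in (value of joint slide above 0.115 m and value of joint button above 0.0045 m), for 0.3 s.
At the end, for the whole second after the job is handed in: The telescope is held within 5 mm of the second stop (0.120 m) by the fingers, gripping the collar with more than 3 N and the button in by more than 4.5 mm; the trigger is back at rest (under 0.04 rad); jar, hide, dish and tile are within 20 mm of where they began (all of step 3 and value of joint trigger below 0.04 rad and contact force between the fingers and collar above 3 N and distance of each of jar, hide, dish, tile from where it was at the start of the episode below 0.02 m); the arm keeps its last pose, push and grip.
It fails at once if the jar is shifted more than 20 mm or tipped (distance of jar from where it was at the start of the episode above 0.02 m or angle between jar's own z axis and vertical above 0.3 rad).
It fails at once if the hide is shifted more than 20 mm or tipped (distance of hide from where it was at the start of the episode above 0.02 m or angle between hide's own z axis and vertical above 0.3 rad).
It fails at once if the dish is shifted more than 20 mm or tipped (distance of dish from where it was at the start of the episode above 0.02 m or angle between dish's own z axis and vertical above 0.3 rad).
It fails at once if the tile is shifted more than 20 mm or tipped (distance of tile from where it was at the start of the episode above 0.02 m or angle between tile's own z axis and vertical above 0.3 rad).
It also fails if it takes over 43 s, if anything falls off the work surface, if the arm or the gripper's body presses on something with over 40 N, if the wrist force passes 120 N, or if a joint passes its speed limit or range.

## Working session

There is one attempt and no reset: what is moved stays moved. The work goes in short steps, Python scripts to look and compute and a tool call to move; the robot and the scene stay as the last step left them, time stands still between calls to the robot, and variables do not carry over. Pictures are saved under pics/ and viewed, at most 10 in all, crops included, and the job is handed in when it is done.

Besides the shell and the picture viewer there is one more tool, called after "Call:" in YAML: its name, and indented under it one key for each argument. drive_tool: Moves the arm, as the interface text tells. Its arguments: {"type":"object","properties":{"commands":{"type":"array","items":{"type":"object","properties":{"wx":{"type":"number"},"wy":{"type":"number"},"wz":{"type":"number"},"tx":{"type":"number"},"ty":{"type":"number"},"tz":{"type":"number"},"claw":{"type":"number"}}}},"grip_force":{"type":"number"}},"required":["commands"]}

```bash
mkdir -p pics
python3 - <<'E'
from station import env
import cv2
for n in("scene","top"):
    cv2.imwrite(f"pics/{n}0.png",env.read_camera(n)[:,:,::-1]); print(env.get_calibration(n))
print(env.state())
E
```

```text
{'fovy': 49.033644860487236, 'cx': 320.9003840809812, 'cy': 244.16645645162302, 'dist': array([-0.03009727,  0.        ,  0.        ,  0.        ,  0.        ]), 'view': array([[-7.12990447e-01,  7.01173000e-01, -1.02327295e-03,
         3.46424638e-01],
       [ 4.87510135e-01,  4.94676578e-01, -7.19464350e-01,
        -2.60337761e-01],
       [-5.03962788e-01, -5.13470064e-01, -6.94528618e-01,
         1.34039584e+00],
       [ 0.00000000e+00,  0.00000000e+00,  0.00000000e+00,
         1.00000000e+00]])}
{'fovy': 45.52406301281097, 'cx': 317.8576137088629, 'cy': 249.13899752051032, 'dist': array([-0.11376459,  0.        ,  0.        ,  0.        ,  0.        ]), 'view': array([[-0.01401943, -0.99990081,  0.00135312,  0.10968137],
       [-0.99617538,  0.01385045, -0.08627151,  0.58085395],
       [ 0.08624421, -0.00255742, -0.99627074,  1.33896397],
       [ 0.        ,  0.        ,  0.        ,  1.        ]])}
{'clock': 0.1, 'q': array([ 1.22069178e+00,  3.79350652e-01,  1.73471511e+00,  1.76123416e-05,
        1.02853851e+00, -3.33193742e-02]), 'qd': array([ 1.06409322e-03,  7.78940744e-04, -3.34421982e-03, -5.79599009e-05,
       -1.38581948e-03,  6.17939149e-04]), 'joint_torque': array([-1.81919091e-03, -7.65041971e+01, -4.35293484e+01,  6.51519047e-02,
        3.98430519e-02, -2.19085524e-05]), 'tool_pos': array([0.21794964, 0.66482459, 0.21336128]), 'ee_rot': array([[-9.50238947e-01,  3.11521770e-01, -3.61153164e-04],
       [ 3.11521975e-01,  9.50238478e-01, -9.45080104e-04],
       [ 4.87686068e-05, -1.01055907e-03, -9.99999488e-01]]), 'force': array([-0.42462417, -0.55507912, -0.65695984]), 'wrist_torque': array([-0.03052175, -0.01755897,  0.01233289]), 'grip_force': 0.0, 'width': 0.09144065109668201}
```

View pics/scene0.png

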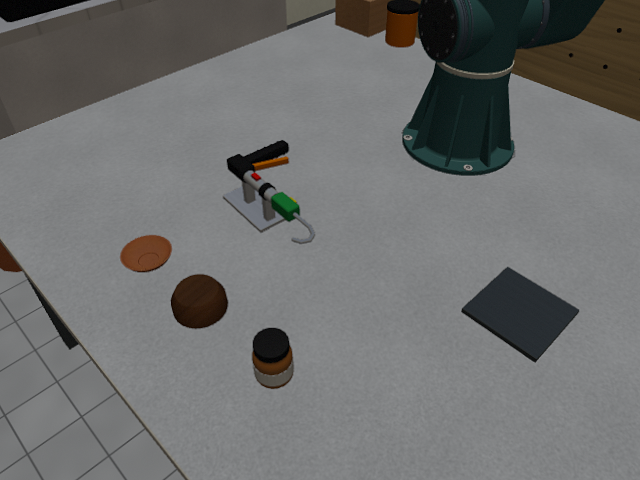

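View pics/top0.png

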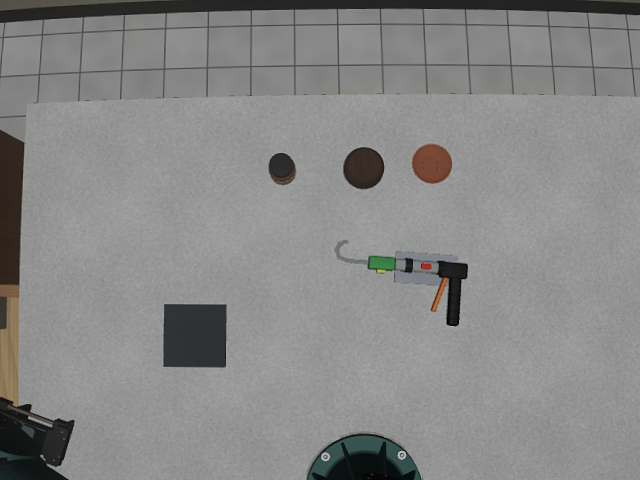

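The scene picture shows the hook in its stand at about (265,185), with the jar, hide and dish well clear. The top picture shows the collar at about (382,263), the grip end at (453,325) and the trigger tip at (433,310). I'll crop in closer.

Run:
```python
import cv2
a=cv2.imread("pics/top0.png")[225:340,330:480]
cv2.imwrite("pics/c.png",cv2.resize(a,None,fx=5,fy=5,interpolation=cv2.INTER_CUBIC))
```

```text
(no output)
```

View pics/c.png

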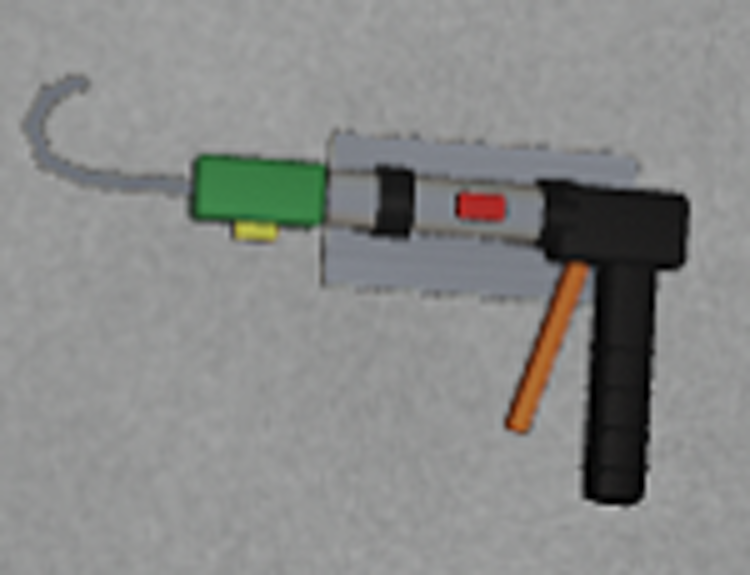

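```bash
cat > h.py <<'E'
import numpy as np,cv2
from station import env
from scipy.optimize import least_squares
def proj(P,n):
    c=env.get_calibration(n); f=240/np.tan(np.radians(c['fovy']/2)); V=c['view']
    K=np.array([[f,0,c['cx']],[0,f,c['cy']],[0,0,1]])
    return cv2.projectPoints(np.array(P,float),cv2.Rodrigues(V[:3,:3])[0],V[:3,3],K,c['dist'])[0][:,0]
def w(L,p):
    L=np.array(L,float); c,s=np.cos(p[2]),np.sin(p[2])
    return np.c_[p[0]+c*L[:,0]-s*L[:,1],p[1]+s*L[:,0]+c*L[:,1],L[:,2]]
E
python3 - <<'E'
from h import *
L=np.array([(15,72,95),(-15,72,95),(15,12,95),(-15,12,95),(-130,-117,80),(-130,-143,80)])/1000
px=np.array([(195,158),(190,217),(327,163),(324,224),(585,497),(643,500)])/5+[330,225]-.4
r=least_squares(lambda p:(proj(w(L,p),"top")-px).ravel(),[.5,-.1,0]);p=r.x
print(p,np.degrees(p[2]),r.fun.round(1))
T=np.array([(-75,-122.5,80),(-75,-113,80),(0,42,80),(-3.5,42,80),(0,162,80)])/1000
print(w(T,p).round(4))
print(proj(w(L[:4],p),"scene").round(1))
E
```

```text
[ 0.54041897 -0.08325509 -0.07487207] -4.289853591735624 [-0.1 -0.9  0.2  0.5 -0.1 -0.3 -0.2  0.7  0.3  0.  -0.1  0. ]
[[ 0.4565 -0.1998  0.08  ]
 [ 0.4572 -0.1903  0.08  ]
 [ 0.5436 -0.0414  0.08  ]
 [ 0.5401 -0.0411  0.08  ]
 [ 0.5525  0.0783  0.08  ]]
[[288.1 211.7]
 [300.4 205.2]
 [269.4 196.6]
 [281.6 190.4]]
```

Call:
drive_tool:
  commands:
    - {"wz":-7}
    - {"wz":-6.9,"tx":-0.03,"ty":-0.02}
    - {"tx":-0.04,"ty":-0.03}
    - {"tx":-0.04,"ty":-0.03}
    - {"tx":-0.04,"ty":-0.03}

```text
validation failed for argument at $.co...
```

Call:
drive_tool:
  commands:
    - {"tx":-0.04,"ty":-0.03}
    - {"tx":-0.04,"ty":-0.03}
    - {"tx":-0.03,"ty":-0.04}
    - {"ty":-0.05}
    - {"ty":-0.05}

```text
validation failed for argument at $.co...
```

Call:
drive_tool:
  commands:
    - {"ty":-0.05}
    - {"ty":-0.05}
    - {"ty":-0.05}
    - {"ty":-0.05}
    - {"ty":-0.05}

```text
validation failed for argument at $.co...
```

Every field seems to be required.

Call:
drive_tool:
  commands:
    - {"wx":0,"wy":0,"wz":-7,"tx":0,"ty":0,"tz":0,"claw":0.091}
    - {"wx":0,"wy":0,"wz":-6.9,"tx":-0.03,"ty":-0.02,"tz":0,"claw":0.091}
    - {"wx":0,"wy":0,"wz":0,"tx":-0.04,"ty":-0.03,"tz":0,"claw":0.091}
    - {"wx":0,"wy":0,"wz":0,"tx":-0.04,"ty":-0.03,"tz":0,"claw":0.091}
    - {"wx":0,"wy":0,"wz":0,"tx":-0.04,"ty":-0.03,"tz":0,"claw":0.091}
  grip_force: 20

```text
clock: 0.6
tool_pos: [0.3575, 0.5396, 0.2137]
ee_rot: [[-0.997, 0.074, -0.0], [0.074, 0.997, -0.0], [0.0, -0.0, -1.0]]
force: [0.3, 1.0, -0.3]
width: 0.0905
grip_force: 0.0
```

Call:
drive_tool:
  commands:
    - {"wx":0,"wy":0,"wz":0,"tx":-0.04,"ty":-0.03,"tz":0,"claw":0.091}
    - {"wx":0,"wy":0,"wz":0,"tx":-0.04,"ty":-0.03,"tz":0,"claw":0.091}
    - {"wx":0,"wy":0,"wz":0,"tx":-0.03,"ty":-0.04,"tz":0,"claw":0.091}
    - {"wx":0,"wy":0,"wz":0,"tx":0,"ty":-0.05,"tz":0,"claw":0.091}
    - {"wx":0,"wy":0,"wz":0,"tx":0,"ty":-0.05,"tz":0,"claw":0.091}

```text
clock: 1.1
tool_pos: [0.4516, 0.3315, 0.2134]
ee_rot: [[-0.997, 0.075, -0.001], [0.075, 0.997, -0.0], [0.0, -0.0, -1.0]]
force: [1.3, 0.4, 1.8]
width: 0.0913
grip_force: 0.0
```

Call:
drive_tool:
  commands:
    - {"wx":0,"wy":0,"wz":0,"tx":0,"ty":-0.05,"tz":0,"claw":0.091}
    - {"wx":0,"wy":0,"wz":0,"tx":0,"ty":-0.05,"tz":0,"claw":0.091}
    - {"wx":0,"wy":0,"wz":0,"tx":0,"ty":-0.05,"tz":0,"claw":0.091}
    - {"wx":0,"wy":0,"wz":0,"tx":0,"ty":-0.05,"tz":0,"claw":0.091}
    - {"wx":0,"wy":0,"wz":0,"tx":0,"ty":-0.05,"tz":0,"claw":0.091}

```text
clock: 1.6
tool_pos: [0.4322, 0.0824, 0.2139]
ee_rot: [[-0.997, 0.074, 0.0], [0.074, 0.997, -0.0], [-0.0, 0.0, -1.0]]
force: [0.2, 0.2, 0.3]
width: 0.091
grip_force: 0.0
```

Call:
drive_tool:
  commands:
    - {"wx":0,"wy":0,"wz":0,"tx":0,"ty":-0.05,"tz":0,"claw":0.091}
    - {"wx":0,"wy":0,"wz":0,"tx":0,"ty":-0.05,"tz":0,"claw":0.091}
    - {"wx":0,"wy":0,"wz":0,"tx":0,"ty":-0.05,"tz":0,"claw":0.091}
    - {"wx":0,"wy":0,"wz":0,"tx":0,"ty":-0.05,"tz":0,"claw":0.091}
    - {"wx":0,"wy":0,"wz":0,"tx":0,"ty":0,"tz":0,"claw":0.091}

```text
clock: 2.1
tool_pos: [0.4176, -0.1198, 0.2141]
ee_rot: [[-0.997, 0.08, 0.0], [0.08, 0.997, -0.001], [-0.0, -0.001, -1.0]]
force: [0.1, 0.6, 0.2]
width: 0.0907
grip_force: 0.0
```

Call:
drive_tool:
  commands:
    - {"wx":0,"wy":0,"wz":0,"tx":-0.025,"ty":-0.036,"tz":0,"claw":0.091}
    - {"wx":0,"wy":0,"wz":0,"tx":-0.02,"ty":-0.035,"tz":0.02,"claw":0.091}
    - {"wx":0,"wy":0,"wz":0,"tx":0,"ty":0,"tz":0.04,"claw":0.091}
    - {"wx":0,"wy":0,"wz":0,"tx":0,"ty":0,"tz":0.02,"claw":0.091}
    - {"wx":0,"wy":0,"wz":0,"tx":0,"ty":0,"tz":0,"claw":0.091}

```text
clock: 2.6
tool_pos: [0.4561, -0.1882, 0.1313]
ee_rot: [[-0.997, 0.074, -0.005], [0.074, 0.997, 0.002], [0.005, 0.002, -1.0]]
force: [-0.2, -0.6, 0.6]
width: 0.0909
grip_force: 0.0
```

Run:
```python
from h import *
s=env.state();print(s['tool_pos'],s['ee_rot'])
im=env.read_camera("scene")[:,:,::-1]
cv2.imwrite("pics/s1.png",cv2.resize(im[80:260,180:400],None,fx=3.3,fy=3.3,interpolation=cv2.INTER_CUBIC))
```

```text
[ 0.45606605 -0.18819751  0.13126318] [[-0.99723549  0.07415244 -0.00477502]
 [ 0.07414209  0.99724502  0.00230836]
 [ 0.00493304  0.00194795 -0.99998594]]
```

View pics/s1.png

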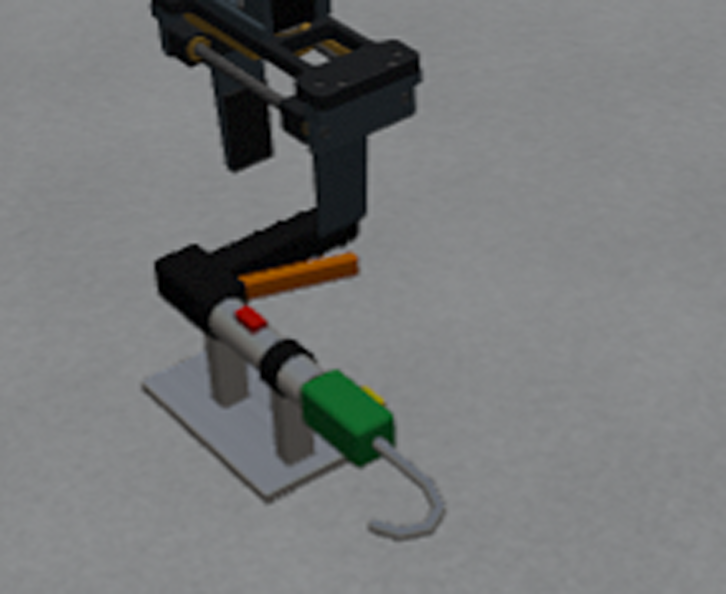

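The picture shows the fingers above the grip and trigger: near finger tip at about (340,220), trigger at (300,275). The collar corners in this crop agree with the fitted pose. Descending.

Call:
drive_tool:
  commands:
    - {"wx":0,"wy":0,"wz":0,"tx":0,"ty":-0.006,"tz":0,"claw":0.091}
    - {"wx":0,"wy":0,"wz":0,"tx":0,"ty":0,"tz":0.025,"claw":0.091}
    - {"wx":0,"wy":0,"wz":0,"tx":0,"ty":0,"tz":0.025,"claw":0.091}
    - {"wx":0,"wy":0,"wz":0,"tx":0,"ty":0,"tz":0.018,"claw":0.091}
    - {"wx":0,"wy":0,"wz":0,"tx":0,"ty":0,"tz":0,"claw":0.091}

```text
clock: 3.15
tool_pos: [0.457, -0.1953, 0.0656]
ee_rot: [[-0.997, 0.074, -0.001], [0.074, 0.997, 0.0], [0.001, 0.0, -1.0]]
force: [-0.2, 0.6, 0.1]
width: 0.0908
grip_force: 0.0
```

Call:
drive_tool:
  commands:
    - {"wx":0,"wy":0,"wz":0,"tx":0,"ty":-0.0045,"tz":0.002,"claw":0.06}
    - {"wx":0,"wy":0,"wz":0,"tx":0,"ty":0,"tz":0,"claw":0.03}
    - {"wx":0,"wy":0,"wz":0,"tx":0,"ty":0,"tz":0,"claw":0.03}
    - {"wx":0,"wy":0,"wz":0,"tx":0,"ty":0,"tz":0,"claw":0.03}
    - {"wx":0,"wy":0,"wz":0,"tx":0,"ty":0,"tz":0,"claw":0.03}
  grip_force: 20

```text
clock: 3.65
tool_pos: [0.4568, -0.1997, 0.0642]
ee_rot: [[-0.997, 0.074, -0.0], [0.074, 0.997, 0.0], [0.0, 0.0, -1.0]]
force: [-2.3, 5.1, 1.6]
width: 0.0537
grip_force: 2.2
```

Call:
drive_tool:
  commands:
    - {"wx":0,"wy":0,"wz":0,"tx":0,"ty":0,"tz":0,"claw":0.03}
    - {"wx":0,"wy":0,"wz":0,"tx":0,"ty":0,"tz":0,"claw":0.03}
    - {"wx":0,"wy":0,"wz":0,"tx":0,"ty":0,"tz":0,"claw":0.03}
    - {"wx":0,"wy":0,"wz":0,"tx":0,"ty":0,"tz":0,"claw":0.03}

```text
clock: 4.05
tool_pos: [0.4565, -0.2007, 0.064]
ee_rot: [[-0.997, 0.074, -0.001], [0.074, 0.997, -0.001], [0.001, -0.001, -1.0]]
force: [-7.3, -11.9, -1.1]
width: 0.041
grip_force: 20.0
```

Call:
drive_tool:
  commands:
    - {"wx":0,"wy":0,"wz":0,"tx":0,"ty":0,"tz":0,"claw":0.03}
    - {"wx":0,"wy":0,"wz":0,"tx":0,"ty":0,"tz":0,"claw":0.03}
    - {"wx":0,"wy":0,"wz":0,"tx":0,"ty":0,"tz":0,"claw":0.03}
    - {"wx":0,"wy":0,"wz":0,"tx":0,"ty":0.002,"tz":0,"claw":0.091}
    - {"wx":0,"wy":0,"wz":0,"tx":0,"ty":0.002,"tz":0,"claw":0.091}

```text
clock: 4.55
tool_pos: [0.458, -0.1961, 0.0643]
ee_rot: [[-0.997, 0.075, 0.002], [0.075, 0.997, -0.001], [-0.002, -0.0, -1.0]]
force: [3.2, 2.2, -0.6]
width: 0.054
grip_force: 1.5
```

Call:
drive_tool:
  commands:
    - {"wx":0,"wy":0,"wz":0,"tx":0,"ty":0.002,"tz":0,"claw":0.091}
    - {"wx":0,"wy":0,"wz":0,"tx":0,"ty":0,"tz":0,"claw":0.091}
    - {"wx":0,"wy":0,"wz":0,"tx":0,"ty":0,"tz":0,"claw":0.091}
    - {"wx":0,"wy":0,"wz":0,"tx":0,"ty":0,"tz":0,"claw":0.091}
    - {"wx":0,"wy":0,"wz":0,"tx":0,"ty":0,"tz":0,"claw":0.091}

```text
clock: 5.05
tool_pos: [0.4573, -0.1939, 0.0639]
ee_rot: [[-0.997, 0.074, -0.0], [0.074, 0.997, -0.0], [0.0, -0.0, -1.0]]
force: [0.0, 0.9, -0.5]
width: 0.0907
grip_force: 0.0
```

Call:
drive_tool:
  commands:
    - {"wx":0,"wy":0,"wz":0,"tx":0,"ty":0,"tz":0,"claw":0.091}
    - {"wx":0,"wy":0,"wz":0,"tx":0,"ty":0,"tz":-0.02,"claw":0.091}
    - {"wx":0,"wy":0,"wz":0,"tx":0,"ty":0,"tz":-0.03,"claw":0.091}
    - {"wx":0,"wy":0,"wz":0,"tx":0,"ty":0,"tz":-0.03,"claw":0.091}
    - {"wx":0,"wy":0,"wz":0,"tx":0,"ty":0,"tz":-0.02,"claw":0.091}

```text
clock: 5.55
tool_pos: [0.4578, -0.1941, 0.1658]
ee_rot: [[-0.997, 0.074, 0.001], [0.074, 0.997, -0.001], [-0.001, -0.001, -1.0]]
force: [0.1, -0.4, -0.1]
width: 0.0908
grip_force: 0.0
```

Call:
drive_tool:
  commands:
    - {"wx":0,"wy":0,"wz":0,"tx":-0.018,"ty":0.04,"tz":0,"claw":0.091}
    - {"wx":0,"wy":0,"wz":0,"tx":-0.018,"ty":0.04,"tz":0,"claw":0.091}
    - {"wx":0,"wy":0,"wz":0,"tx":-0.018,"ty":0.04,"tz":0,"claw":0.091}
    - {"wx":0,"wy":0,"wz":0,"tx":-0.0166,"ty":0.0387,"tz":0,"claw":0.091}
    - {"wx":0,"wy":0,"wz":8,"tx":0,"ty":0,"tz":0,"claw":0.091}

```text
clock: 6.05
tool_pos: [0.5414, -0.0376, 0.1641]
ee_rot: [[-0.978, 0.21, 0.001], [0.21, 0.978, 0.0], [-0.001, 0.0, -1.0]]
force: [0.1, -0.0, 0.7]
width: 0.091
grip_force: 0.0
```

Call:
drive_tool:
  commands:
    - {"wx":0,"wy":0,"wz":8.2,"tx":0,"ty":0,"tz":0,"claw":0.091}
    - {"wx":0,"wy":0,"wz":8.2,"tx":0,"ty":0,"tz":0,"claw":0.091}
    - {"wx":0,"wy":0,"wz":8.2,"tx":0,"ty":0,"tz":0,"claw":0.091}
    - {"wx":0,"wy":0,"wz":8.2,"tx":0,"ty":0,"tz":0,"claw":0.091}
    - {"wx":0,"wy":0,"wz":8.2,"tx":0,"ty":0,"tz":0,"claw":0.091}

```text
clock: 6.55
tool_pos: [0.5395, -0.0409, 0.1639]
ee_rot: [[-0.594, 0.805, -0.0], [0.805, 0.594, -0.0], [0.0, -0.0, -1.0]]
force: [-0.3, 0.1, 0.3]
width: 0.0907
grip_force: 0.0
```

Call:
drive_tool:
  commands:
    - {"wx":0,"wy":0,"wz":8.2,"tx":0,"ty":0,"tz":0,"claw":0.091}
    - {"wx":0,"wy":0,"wz":8.2,"tx":0,"ty":0,"tz":0,"claw":0.091}
    - {"wx":0,"wy":0,"wz":8.2,"tx":0,"ty":0,"tz":0,"claw":0.091}
    - {"wx":0,"wy":0,"wz":8.2,"tx":0,"ty":0,"tz":0,"claw":0.091}
    - {"wx":0,"wy":0,"wz":8.2,"tx":0,"ty":0,"tz":0,"claw":0.091}

```text
clock: 7.05
tool_pos: [0.5395, -0.0409, 0.1639]
ee_rot: [[0.08, 0.997, -0.0], [0.997, -0.08, -0.0], [-0.0, -0.0, -1.0]]
force: [0.3, -0.3, 0.4]
width: 0.0911
grip_force: 0.0
```

Call:
drive_tool:
  commands:
    - {"wx":0,"wy":0,"wz":0,"tx":0,"ty":0,"tz":0.02,"claw":0.091}
    - {"wx":0,"wy":0,"wz":0,"tx":0,"ty":0,"tz":0.01,"claw":0.091}
    - {"wx":0,"wy":0,"wz":0,"tx":0,"ty":0,"tz":0,"claw":0.091}

```text
clock: 7.35
tool_pos: [0.5386, -0.0408, 0.1326]
ee_rot: [[0.074, 0.997, -0.003], [0.997, -0.074, 0.0], [0.0, -0.003, -1.0]]
force: [0.6, 0.7, -0.7]
width: 0.0913
grip_force: 0.0
```

Run:
```python
from h import *
s=env.state();print(s['tool_pos'],s['ee_rot'],s['q'])
im=env.read_camera("scene")[:,:,::-1]
cv2.imwrite("pics/s2.png",cv2.resize(im[80:260,180:400],None,fx=3.3,fy=3.3,interpolation=cv2.INTER_CUBIC))
```

```text
[ 0.53856119 -0.04077199  0.13255828] [[ 7.35219355e-02  9.97290010e-01 -2.67606702e-03]
 [ 9.97293594e-01 -7.35213762e-02  3.06896539e-04]
 [ 1.09316722e-04 -2.69138813e-03 -9.99996372e-01]] [-1.18708557e-01  2.49570722e-01  2.09221084e+00 -1.69514421e-05
  8.02504670e-01 -4.51085736e-02]
```

View pics/s2.png

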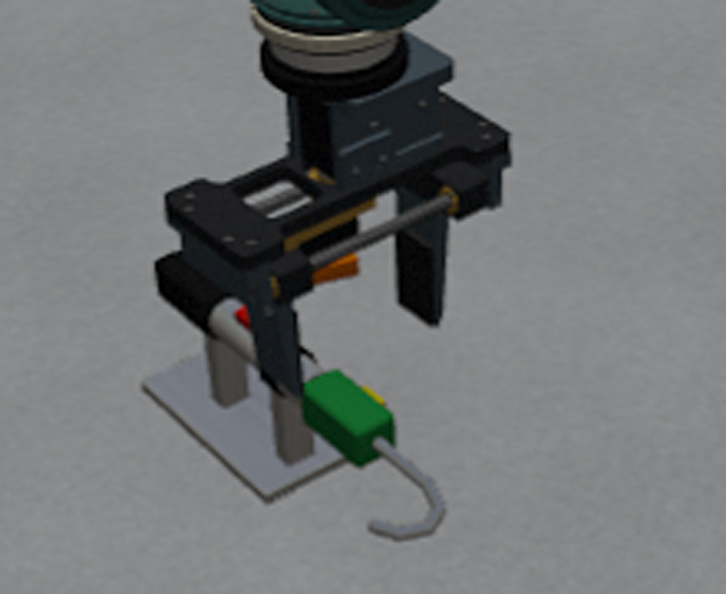

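The fingers straddle the collar, with far tip at about (285,390) and near tip at (430,320). The trigger is back at rest. Descending.

Call:
drive_tool:
  commands:
    - {"wx":0,"wy":0,"wz":0,"tx":0,"ty":0.003,"tz":0.025,"claw":0.091}
    - {"wx":0,"wy":0,"wz":0,"tx":0,"ty":0,"tz":0.025,"claw":0.091}
    - {"wx":0,"wy":0,"wz":0,"tx":0,"ty":0,"tz":0.02,"claw":0.091}
    - {"wx":0,"wy":0,"wz":0,"tx":0,"ty":0,"tz":0,"claw":0.07}
    - {"wx":0,"wy":0,"wz":0,"tx":0,"ty":0,"tz":0,"claw":0.045}

```text
clock: 7.9
tool_pos: [0.5429, -0.0411, 0.0647]
ee_rot: [[0.074, 0.997, 0.0], [0.997, -0.074, -0.0], [-0.0, 0.0, -1.0]]
force: [0.3, 0.1, 0.3]
width: 0.0776
grip_force: 0.0
```

Call:
drive_tool:
  commands:
    - {"wx":0,"wy":0,"wz":0,"tx":0,"ty":0,"tz":0,"claw":0.02}
    - {"wx":0,"wy":0,"wz":0,"tx":0,"ty":0,"tz":0,"claw":0.02}
    - {"wx":0,"wy":0,"wz":0,"tx":0,"ty":0,"tz":0,"claw":0.02}
    - {"wx":0,"wy":0,"wz":0,"tx":0,"ty":0,"tz":0,"claw":0.02}
    - {"wx":0,"wy":0,"wz":0,"tx":0,"ty":0,"tz":0,"claw":0.02}
  grip_force: 35

```text
clock: 8.4
tool_pos: [0.5423, -0.0411, 0.0641]
ee_rot: [[0.074, 0.997, -0.001], [0.997, -0.074, 0.0], [-0.0, -0.001, -1.0]]
force: [-4.3, -0.8, 2.8]
width: 0.0378
grip_force: 1.9
```

Call:
drive_tool:
  commands:
    - {"wx":0,"wy":0,"wz":0,"tx":0,"ty":0,"tz":0,"claw":0.02}
    - {"wx":0,"wy":0,"wz":0,"tx":0,"ty":0,"tz":0,"claw":0.02}
    - {"wx":0,"wy":0,"wz":0,"tx":0,"ty":0,"tz":0,"claw":0.02}

```text
clock: 8.7
tool_pos: [0.5429, -0.0411, 0.064]
ee_rot: [[0.075, 0.997, 0.001], [0.997, -0.075, 0.0], [0.0, 0.001, -1.0]]
force: [1.0, -0.5, -2.8]
width: 0.031
grip_force: 35.0
```

Call:
drive_tool:
  commands:
    - {"wx":0,"wy":0,"wz":0,"tx":0.006,"ty":0,"tz":0,"claw":0.02}
    - {"wx":0,"wy":0,"wz":0,"tx":0.01,"ty":0,"tz":0,"claw":0.02}
    - {"wx":0,"wy":0,"wz":0,"tx":0.01,"ty":0,"tz":0,"claw":0.02}
    - {"wx":0,"wy":0,"wz":0,"tx":0.01,"ty":0,"tz":0,"claw":0.02}
    - {"wx":0,"wy":0,"wz":0,"tx":0.01,"ty":0,"tz":0,"claw":0.02}

```text
clock: 9.2
tool_pos: [0.5471, 0.0048, 0.064]
ee_rot: [[0.074, 0.997, 0.002], [0.997, -0.074, -0.001], [-0.0, 0.002, -1.0]]
force: [10.3, -5.9, -10.5]
width: 0.0307
grip_force: 35.0
```

Call:
drive_tool:
  commands:
    - {"wx":0,"wy":0,"wz":0,"tx":0.01,"ty":0,"tz":0,"claw":0.02}
    - {"wx":0,"wy":0,"wz":0,"tx":0.01,"ty":0,"tz":0,"claw":0.02}
    - {"wx":0,"wy":0,"wz":0,"tx":0.01,"ty":0,"tz":0,"claw":0.02}
    - {"wx":0,"wy":0,"wz":0,"tx":0.01,"ty":0,"tz":0,"claw":0.02}
    - {"wx":0,"wy":0,"wz":0,"tx":0,"ty":0,"tz":0,"claw":0.02}

```text
clock: 9.7
tool_pos: [0.5508, 0.0453, 0.064]
ee_rot: [[0.074, 0.997, 0.004], [0.997, -0.074, -0.0], [0.0, 0.004, -1.0]]
force: [14.0, -4.2, -12.9]
width: 0.0305
grip_force: 35.0
```

Call:
drive_tool:
  commands:
    - {"wx":0,"wy":0,"wz":0,"tx":0.008,"ty":0.0005,"tz":0.0005,"claw":0.02}
    - {"wx":0,"wy":0,"wz":0,"tx":0.008,"ty":0.0005,"tz":0.0005,"claw":0.02}
    - {"wx":0,"wy":0,"wz":0,"tx":0.008,"ty":0.0003,"tz":0.0003,"claw":0.02}
    - {"wx":0,"wy":0,"wz":0,"tx":0.006,"ty":0,"tz":0,"claw":0.02}
    - {"wx":0,"wy":0,"wz":0,"tx":0,"ty":0,"tz":0,"claw":0.02}

```text
clock: 10.2
tool_pos: [0.5536, 0.075, 0.0638]
ee_rot: [[0.074, 0.997, 0.002], [0.997, -0.074, 0.0], [0.0, 0.002, -1.0]]
force: [-1.3, -3.3, 16.6]
width: 0.0304
grip_force: 35.0
```

Call:
drive_tool:
  commands:
    - {"wx":0,"wy":0,"wz":0,"tx":0.002,"ty":0,"tz":-0.0004,"claw":0.02}
    - {"wx":0,"wy":0,"wz":0,"tx":0.002,"ty":0,"tz":-0.0004,"claw":0.02}
    - {"wx":0,"wy":0,"wz":0,"tx":0,"ty":0,"tz":0,"claw":0.02}
    - {"wx":0,"wy":0,"wz":0,"tx":0,"ty":0,"tz":0,"claw":0.02}

```text
clock: 10.6
tool_pos: [0.5539, 0.0784, 0.0639]
ee_rot: [[0.074, 0.997, 0.002], [0.997, -0.074, -0.0], [0.0, 0.002, -1.0]]
force: [5.0, -3.9, 0.3]
width: 0.0306
grip_force: 35.0
```

Call:
drive_tool:
  commands:
    - {"wx":0,"wy":0,"wz":0,"tx":0.001,"ty":0,"tz":0,"claw":0.02}
    - {"wx":0,"wy":0,"wz":0,"tx":0,"ty":0,"tz":0,"claw":0.02}
    - {"wx":0,"wy":0,"wz":0,"tx":0,"ty":0,"tz":0,"claw":0.02}

```text
clock: 10.9
tool_pos: [0.5539, 0.0785, 0.0639]
ee_rot: [[0.074, 0.997, 0.002], [0.997, -0.074, -0.001], [-0.001, 0.002, -1.0]]
force: [5.5, -16.3, 1.7]
width: 0.0308
grip_force: 35.0
```

Run:
```python
from h import *
s=env.state();print(s['tool_pos'],s['force'],s['width'])
im=env.read_camera("scene")[:,:,::-1]
cv2.imwrite("pics/s3.png",cv2.resize(im[80:260,180:400],None,fx=3.3,fy=3.3,interpolation=cv2.INTER_CUBIC))
p=[ 0.54041897,-0.08325509,-0.07487207]
for e in(.06,.12):print((proj(w([(.015,.072+e,.095),(.015,.012+e,.095)],p),"scene")-[180,80])*3.3)
```

```text
[0.55387883 0.07853516 0.06391876] [  5.45657213 -16.33382255   1.69259027] 0.030839526691839373
[[422.59203752 488.238597  ]
 [356.60384858 434.73690311]]
[[493.27195642 545.54729861]
 [422.59203752 488.238597  ]]
```

View pics/s3.png

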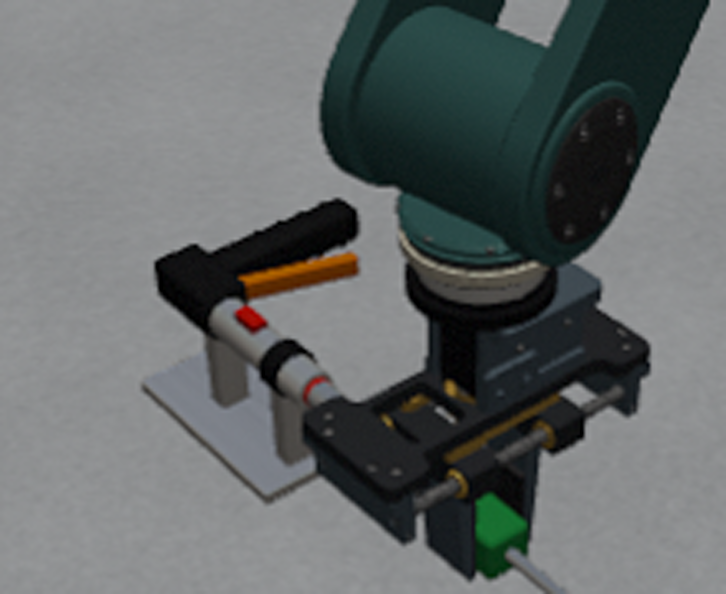

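The last picture shows the collar's far end at about (495,540), which matches the prediction for 0.120 m. The pull force has also jumped to 16 N with no further travel, so it is against the hard stop. The trigger is at rest and the button is in (opening 30.8 mm).

```bash
python3 -c "
from station import env
print(env.close_job())"
```

```text
the job is handed in; nothing more can be done
None
```

I squeezed the trigger fully and let it spring back, then pulled the collar about 120 mm to the second stop and handed the job in still gripping it with the button pressed in; no verdict was returned.

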